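# Press a pipe fitting and hold the press lever

## Task

Swing the press's flat work arm by its black knob until the grey pipe fitting stands centred under the ram, and leave it there. Then flip the red safety catch up and right over to the other side, and only after that pull the press lever towards the front and down as far as it goes and keep holding it: the program finishes with the gripper still holding the lever down against its spring. Leave the other things on the bench where they are.

Things in the scene. Friction and masses are not known exactly. Their poses are not given: they have to be found in the camera images.
- press: Green bench press fixed to the table; place and yaw vary. Origin at table height under the ram's axis; x points to its back, y to its left (the lever's side), z up. Base plate x -95..115, y -160..100, 18 high; column x 52..108; head x -30..110, y +-25, z 130..200. All offsets given here are mm in this frame.
- swing_arm (a joint): Angle (rad) of the L-shaped aluminium work arm about its upright pivot at (0, -110), positive counter-clockwise from above. 0 = fitting exactly under the ram: the bar from pivot to fitting (110 long) then lies over the yellow line on the base, the knob bar points to the front. Starts at 0.5 to 1.0, swung out to the front. Limits -0.15 and 1.3, no stop at 0. Stiff (0.25 N m), stays put.
- swing_pivot (a point): Point on the work arm's pivot axis at the height of the knob's grip point (0, -110, 85); fixed.
- swing_knob (a point): Grip point of the black upright round knob on the work arm, 22 mm diameter, from z 42 to its top at 105; this point lies on its axis at z 85. 156 mm from the pivot axis. At joint 0 it is at (-110, 0). The round knob can turn between the fingers.
- fitting_top (a point): Centre of the top of the grey pipe fitting (40 mm diameter, standing on the work arm, blue top, fixed to the arm), z 85; 110 mm from the pivot axis.
- ram_foot (a point): Centre of the underside of the steel ram's foot (28 mm diameter) under the head's front end, on the press's z axis; z 117 with the lever up, it goes down 24.5 mm per rad of the lever and ends just above the fitting.
- catch (a joint): Angle (rad) of the red safety catch about a hinge parallel to x at y 20, z 215, on top of the head. At 0 (start 0 to 0.15) its blade lies level to the left in front of the lever's arm and blocks the lever after about 0.1 rad; positive turns it up and over to the right: upright at 1.57, stop at 2.4. The lever is free above about 1.3. Light friction (0.05 N m): stays where left.
- catch_hinge (a point): Point on the catch's hinge axis level with the rod's grip point (-30, 20, 215); fixed.
- catch_rod (a point): Grip point on the catch's red rod: round, 12 mm diameter, parallel to the press's x axis, 65 mm from the hinge axis, running forward from the blade (x 14..30) to x -50; this point is at x -30. At joint 0 it is at (-30, 85, 215). The rod can turn between the fingers.
- lever (a joint): Angle (rad) of the press lever about a hinge parallel to y at x 30, z 165, left of the head. 0 = up, leaning 0.21 rad to the back (start); grows as it is pulled to the front and down; stop at 1.25, where it leans 1.04 rad to the front. A spring returns it as soon as it is let go; about 2 N at the handle at first, 5 N at the end.
- lever_hinge (a point): Point on the lever's hinge axis level with the handle's grip point (30, 87, 165); fixed.
- lever_bar (a point): Middle of the lever's black round handle bar: 20 mm diameter, 70 long, parallel to y (y 50 to 120), with a 28 mm ball at its free left end; 140 from the hinge axis. At joint 0 it is at (59, 87, 302), at the stop at (-91, 87, 236). The steel lever arm (12 mm square) runs at y 44 to 56. The bar can turn between the fingers.
- paint_can: Bystander: red-labelled can, 84 mm diameter, 85 mm tall. Origin under its centre.
- yellow_bottle: Bystander: yellow bottle, 52 mm diameter, 150 mm tall. Origin under its centre.
- bowl: Bystander: white bowl, 110 mm diameter, 50 mm tall. Origin under its centre.
- carton: Bystander: carton 90 x 65 x 50 mm. Origin under its centre.
- screwdriver: Bystander: red-handled screwdriver, 170 mm, lying in front of the press to the left. Origin under its middle.
- coupling: Bystander: spare grey pipe coupling, ring 48 mm diameter, 35 mm tall, standing left of the press. Origin under its centre.
- tape_roll: Bystander: blue tape roll, 80 mm diameter, 24 mm tall, lying on the table to the right of the press. Origin under its centre.

How it is judged (in metres and radians):
On the way, in this order (a step that is already met when the one before it is completed fails the run):
1. the work arm is swung until the fitting stands under the ram, within 10 mm (horizontal distance between fitting_top and ram_foot below 0.01 m and value of joint catch below 1.2 rad), for 0.2 s.
2. the safety catch is flipped over (above 1.4 rad) with the lever still up (value of joint catch above 1.4 rad and value of joint lever below 0.3 rad), for 0.2 s.
3. the lever is pulled down above 1.1 rad, with the catch still open and the fitting still under the ram (value of joint lever above 1.1 rad and value of joint catch above 1.4 rad and horizontal distance between fitting_top and ram_foot below 0.01 m), for 0.3 s.
At the end, for the whole second after the job is handed in: Fitting centre within 10 mm (level) of the ram's axis, catch joint above 1.4 rad, lever joint above 1.1 rad (stop at 1.25) and held there by the gripper's fingers (over 1 N of contact), all through the last second (all of step 3 and contact force between the fingers and press above 1 N); the arm keeps its last pose, push and grip.
It fails at once if a bystander is moved more than 40 mm (distance of any of paint_can, yellow_bottle, bowl, carton, screwdriver, coupling, tape_roll from where it was at the start of the episode above 0.04 m).
It also fails if it takes over 72 s, if anything falls off the work surface, if the arm or the gripper's body presses on something with over 40 N, if the wrist force passes 120 N, or if a joint passes its speed limit or range.

## Robot

A 6-joint arm with a two-finger parallel gripper is mounted at the origin on the work surface. World frame = base frame: x ahead of the robot, y to its left, z up, the work surface at z = 0. Lengths are in mm, angles in degrees, forces in N, time in s.
With the tool pointing down it reaches from about 300 to 850 mm from the base axis. Payload 4.2 kg.
Tool frame: the origin (TCP) lies midway between the tips of the shut fingers; the grasp point (between the pads) lies pinch_z behind it (pinch_z is the distance from the TCP to the grasp point, in mm); z points along the fingers, y is the line along which they close (so a half turn about z gives the same grasp; the last joint's range is limited). The gripper opens to 91 mm and grips with 3 to 60 N. Pads are 32 mm wide; open, the fingers measure 118 mm over their backs; the gripper's body (76 mm by 178 mm) begins 60 mm behind the grasp point.
Start: joints at [-1.146, 18.312, 89.639, -0, 72.044, -1.146], TCP at [575.016, 0, 213.976] pointing down, gripper open.
Joint ranges: [-177.97, 177.97], [-48.28, 115.42], [12.27, 149.76], [-77.06, 257.06], [2.81, 150.46], [-146.56, 146.56]. Speed limits (degrees/s): [147.25, 147.25, 180, 180, 180, 180].

## Interface

Orientations are given as [roll, pitch, yaw] about the fixed x, y, z axes, in that order (R = Rz(yaw) Ry(pitch) Rx(roll)).
In Python, from workcell import state, grab_frame, job_done, masks_of, landmark_of, pinch_z gives the robot as it stands. The module is installed in compiled form; this text tells all that it offers.
- The arm moves only by the tool move_arm, never from a script. Its argument "plan" is a list of rows, each an object of numbers: "x", "y", "z": the shift along the tool's x, y, z in mm; "rx", "ry", "rz": the turn, a rotation vector about the tool's x, y, z in rad. A call has 1 to 10 rows; each row shifts and turns the commanded pose from where the row before left it, along the tool's axes as they then stand; what a row does not reach is not made up. A row lasts 1/10 s, in which the tool goes at most 50 mm and 8.59 degrees, less where a joint would pass 70% of its speed; a pose out of reach is approached as far as the arm can. A call is refused whole if a number of a shift passes 50 or a number of a turn 0.15, either way. A call with a gripper value outside its range is refused whole. "grip" is the opening, from 0 (shut) to 1 (fully open), set as the call begins (left out, the last holds). The fingers move at their own pace and stop on an object; "squeeze" is the grip in N (left out, the last holds). Time passes only in rows, so rows that do not move let the fingers close. It gives the time, the measured TCP pose, the force, the opening and the grip force at its end, in the units of the state.
- state(): the state, without advancing time (a new reading comes with each control period).
- grab_frame(name): name is "scene" or "side" or "wrist"; returns a dict with "img" (400x640x3 uint8, red, green, blue), "z_map" (400x640 float32, mm along the optical axis (not along the pixel's ray), 0 where there is no reading), "fx", "fy", "cx", "cy" (pixels), "dist" ([k1, k2, p1, p2, k3] as OpenCV has them; the pictures are not rectified), "rvec" (rotation vector, rad) and "tvec" (3), from world to camera coordinates, as OpenCV has them. Camera axes: x right, y down, z forward; pixel columns grow to the right and rows downward; lengths in mm; the calibration is good to about 2 mm. A picture is of the moment at which its call begins.
- job_done(): hands the job in; it is judged then, once.
Trained networks look in the newest picture that a camera, given by its name, has taken for a name from the list of things; names that differ only in an ending like _2 or _b are one class to them, and where a whole thing is asked for, a point or a joint stands for the part that bears it (a point fixed in the world has none). Each returns a list of dicts, best first, with "p" (0 to 1); they miss things now and then, are a little off and sometimes report something else, mostly with a low value. They report only what shows in the picture. A call takes as long as a camera call.
- masks_of(camera, label): "pixels" (400x640 bool, what is visible of it) and "box" ([centre column, centre row, width, height] in pixels, round what is visible of it).
- landmark_of(camera, label): "point" ([column, row] in pixels: a listed point, or the origin of a listed thing).
The state is a dict: "time_s": time; "qpos": joint angles; "qvel": joint speeds; "effort": joint torques, N m; "ee_pos": TCP position; "ee_rot": TCP orientation; "force": force on the tool from outside, world axes, zero at the start; "torque": the same for the moment, N m; "gripper_width": finger opening in mm; "gripper_force": force on a finger pad.
Only numpy, scipy, OpenCV 4.12 (cv2) and the standard library are available. Lean on these libraries where they do the work, as an engineer would, in place of code of your own. Each camera call takes 0.05 s, during which the arm holds its last target. There are 200 camera calls.

## Working session

There is one attempt and no reset: what is moved stays moved. The work goes in short steps, Python scripts to look and compute and a tool call to move; the robot and the scene stay as the last step left them, time stands still between calls to the robot, and variables do not carry over. Pictures are saved under pics/ and viewed, at most 10 in all, crops included, and the job is handed in when it is done.

Besides the shell and the picture viewer there is one more tool, called after "Emit:" as name(argument=value, ...), one argument or row to a line, values as JSON. move_arm: Moves the arm, as the interface text tells. Its arguments: {"type":"object","properties":{"plan":{"type":"array","items":{"type":"object","properties":{"x":{"type":"number"},"y":{"type":"number"},"z":{"type":"number"},"rx":{"type":"number"},"ry":{"type":"number"},"rz":{"type":"number"}}}},"grip":{"type":"number"},"squeeze":{"type":"number"}},"required":["plan"]}

```bash
mkdir -p pics; cat > h.py <<'E'
import numpy as np, cv2
from workcell import *
from scipy.spatial.transform import Rotation as R
def deproj(f,px,z):
    K=np.array([[f['fx'],0,f['cx']],[0,f['fy'],f['cy']],[0,0,1]])
    u=cv2.undistortPoints(np.array([[px]],float),K,np.array(f['dist']))[0,0]
    Rm=cv2.Rodrigues(np.array(f['rvec'],float))[0]; t=np.array(f['tvec'],float).ravel()
    return Rm.T@(np.array([u[0]*z,u[1]*z,z])-t)
def on_plane(f,px,h):
    a=deproj(f,px,100.);b=deproj(f,px,1000.)
    return a+(b-a)*(h-a[2])/(b[2]-a[2])
def proj(f,P):
    K=np.array([[f['fx'],0,f['cx']],[0,f['fy'],f['cy']],[0,0,1]])
    return cv2.projectPoints(np.array(P,float).reshape(-1,3),np.array(f['rvec'],float),np.array(f['tvec'],float),K,np.array(f['dist']))[0].reshape(-1,2)
E
python3 - <<'E'
from h import *
print(pinch_z() if callable(pinch_z) else pinch_z); s=state(); print(s['ee_rot'],s['ee_pos'],s['time_s'])
H=dict(swing_knob=85,fitting_top=85,swing_pivot=85,ram_foot=117,catch_rod=215,catch_hinge=215,lever_bar=302,lever_hinge=165,press=0)
for c in ['scene','side','wrist']:
    f=grab_frame(c); cv2.imwrite(f'pics/{c}0.png',f['img'][:,:,::-1])
    for n,h in H.items():
        for d in landmark_of(c,n)[:2]:
            p=d['point']; print(c,n,round(d['p'],2),np.round(p),on_plane(f,p,h).round(1))
E
```

```text
18.8
[-1.79898353e+02 -1.73754191e-03  8.99982295e+01] [ 5.74485902e+02 -7.29391747e-03  2.13117352e+02] 0.0
scene swing_knob 0.94 [290. 213.] [475.9 -84.9  85. ]
scene fitting_top 0.97 [309. 227.] [547.8 -15.2  85. ]
scene swing_pivot 0.77 [281. 242.] [628.6 -91.8  85. ]
scene catch_rod 0.7 [347. 192.] [545.   97.2 215. ]
scene catch_rod 0.38 [362. 229.] [728.7 138.8 215. ]
scene catch_hinge 0.66 [324. 196.] [573.8  32.4 215. ]
scene catch_hinge 0.46 [456. 261.] [835.9 353.4 215. ]
scene lever_bar 0.96 [356. 187.] [667.6 119.7 302. ]
scene lever_hinge 0.8 [352. 222.] [624.7 113.3 165. ]
scene lever_hinge 0.38 [458. 264.] [785.9 376.1 165. ]
scene press 0.94 [319. 262.] [611.5  18.8   0. ]
side swing_knob 0.76 [303. 239.] [464.2 -81.3  85. ]
side fitting_top 0.65 [305. 240.] [467.1 -88.9  85. ]
side fitting_top 0.55 [310. 213.] [550.2   1.1  85. ]
side swing_pivot 0.91 [344. 217.] [640.7 -84.1  85. ]
side swing_pivot 0.41 [413. 305.] [ 610.4 -478.2   85. ]
side ram_foot 0.54 [305. 241.] [ 456.6 -109.8  117. ]
side catch_hinge 0.72 [314. 181.] [585.3  25.6 215. ]
side lever_hinge 0.51 [343. 221.] [ 587.7 -141.6  165. ]
side press 0.57 [321. 217.] [609.3  19.4   0. ]
wrist fitting_top 0.7 [288. 202.] [545.1 -12.9  85. ]
wrist swing_pivot 0.88 [371. 282.] [622.7 -92.9  85. ]
wrist ram_foot 0.53 [371. 282.] [618.3 -74.4 117. ]
wrist catch_rod 0.58 [303.  44.] [567.  100.5 215. ]
wrist catch_rod 0.49 [286. 204.] [557.3  24.8 215. ]
wrist catch_hinge 0.67 [324. 190.] [576.3  32.5 215. ]
wrist lever_hinge 0.98 [407.  44.] [625.3 107.5 165. ]
wrist press 0.92 [352. 152.] [609.3  20.6   0. ]
```

View pics/scene0.png

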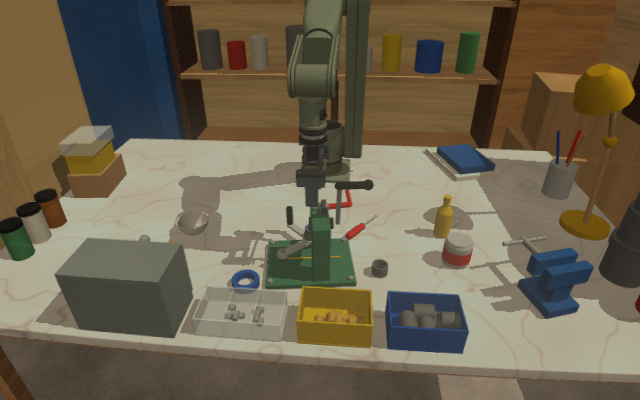

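View pics/side0.png

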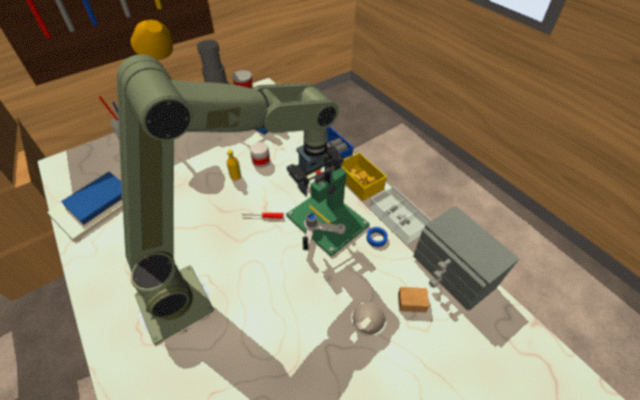

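The scene view shows the press at about (310,262), with the knob at (290,213) and the lever handle at (355,187). The side view shows the fitting at about (311,218), partly hidden by the gripper. The landmarks agree on the press being near (610,20) with a yaw of about 8°. I'll back the gripper off for a clear measurement.

Emit:
move_arm(
  plan=[
    {"z":-40},
    {"z":-40},
    {"y":-40,"z":-20},
    {"y":-40},
    {"y":-40},
    {"y":-30},
    {},
  ],
)

```text
schema error: expected keys x, y, z, rx, ry, rz
```

```bash
cat > fit.py <<'E'
from h import *
from scipy.optimize import least_squares
def model(v):
    x,y,w,q,c,l=v; Rz=R.from_euler('z',w).as_matrix()
    k=R.from_euler('z',q).as_matrix()
    piv=np.array([0,-110,85.])
    P=dict(press=[0,0,0],swing_pivot=piv,swing_knob=piv+k@[-110,110,0],fitting_top=piv+k@[0,110,0],
      catch_hinge=[-30,20,215],catch_rod=[-30,20+65*np.cos(c),215+65*np.sin(c)],lever_hinge=[30,87,165],
      lever_bar=[30-140*np.sin(l-.21),87,165+140*np.cos(l-.21)],ram_foot=[0,0,117-24.5*l])
    return {n:Rz@np.array(p)+[x,y,0] for n,p in P.items()}
def measure(v0,cams=('scene','side','wrist'),minp=.6,save=None):
    obs=[]
    for c in cams:
        f=grab_frame(c)
        if save: cv2.imwrite(f'pics/{c}{save}.png',f['img'][:,:,::-1])
        for n in model(v0):
            L=landmark_of(c,n)
            if L and L[0]['p']>minp: obs.append((c,f,n,np.array(L[0]['point']),L[0]['p']))
    prior=np.array([610,20,.15,.62,.07,0]) if v0 is None else np.array(v0)
    def res(v):
        M=model(v)
        r=[(proj(f,M[n])[0]-p) for c,f,n,p,_ in obs]
        return np.r_[np.ravel(r)/1.5,(v[4]-prior[4])/.1,(v[5]-prior[5])/.03]
    s=least_squares(res,v0,loss='soft_l1',x_scale=[10,10,.1,.1,.1,.1])
    M=model(s.x)
    for c,f,n,p,pp in obs: print(c,n,round(pp,2),p.round(),'err',(proj(f,M[n])[0]-p).round(1))
    print('sol',s.x.round(4)); 
    for n in M: print(n,M[n].round(1))
    return s.x
E
python3 -c "
from fit import *
s=state();print(s['ee_pos'],s['ee_rot'])
measure([610,20,.15,.62,.07,0],save='1')"
```

```text
[5.75046386e+02 2.02380582e-03 2.13981226e+02] [ 1.79991027e+02 -2.03360652e-04  8.99992463e+01]
scene press 0.64 [317. 262.] err [ 1.7 -1.2]
scene swing_pivot 0.84 [280. 244.] err [ 2.2 -3.3]
scene swing_knob 0.78 [289. 209.] err [0.1 3.1]
scene catch_hinge 0.67 [323. 196.] err [1.5 0.7]
scene catch_rod 0.73 [347. 192.] err [0.5 0.7]
scene lever_hinge 0.87 [351. 223.] err [-1.  -1.2]
side press 0.66 [320. 217.] err [0.5 0.1]
side swing_pivot 0.97 [340. 218.] err [0.8 2.3]
side swing_knob 0.65 [306. 240.] err [-0.9  0.8]
side catch_hinge 0.96 [313. 186.] err [-2.5 -4.8]
wrist press 0.76 [351. 151.] err [-0.4  2.1]
wrist swing_pivot 0.97 [371. 281.] err [ 0.1 -1.4]
wrist fitting_top 0.96 [287. 200.] err [1.5 1.8]
wrist catch_hinge 0.67 [324. 189.] err [-2.7 -2.6]
wrist catch_rod 0.85 [300.  47.] err [0.2 0.1]
wrist ram_foot 0.71 [353. 153.] err [ 9.6 22.8]
sol [6.077715e+02 1.858240e+01 1.415000e-01 6.377000e-01 1.438000e-01
 6.200000e-03]
press [607.8  18.6   0. ]
swing_pivot [623.3 -90.3  85. ]
swing_knob [467.7 -89.3  85. ]
fitting_top [546.  -12.1  85. ]
catch_hinge [575.3  34.2 215. ]
catch_rod [566.2  97.8 224.3]
lever_hinge [625.2 108.9 165. ]
lever_bar [653.3 112.9 302.1]
ram_foot [607.8  18.6 116.8]
```

View pics/wrist1.png

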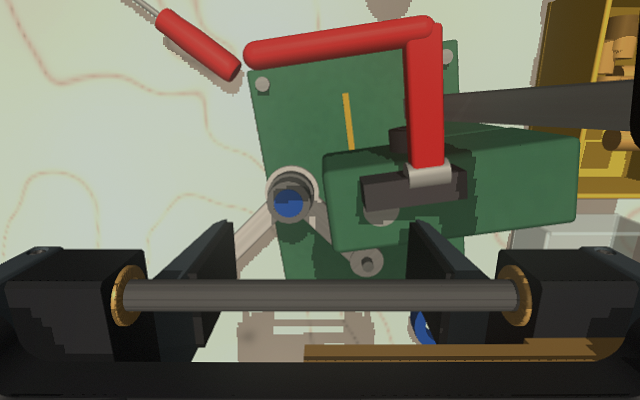

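The wrist view shows the fitting's blue top at (288,202), the red catch lying level with its rod at (340,40), the head at (450,190) and the pivot at (368,262). The fit is consistent with that. Plan rows need all six keys, so I'll resend the move that way.

Emit:
move_arm(
  plan=[
    {"x":0,"y":0,"z":-40,"rx":0,"ry":0,"rz":0},
    {"x":0,"y":0,"z":-40,"rx":0,"ry":0,"rz":0},
    {"x":0,"y":-40,"z":-20,"rx":0,"ry":0,"rz":0},
    {"x":0,"y":-40,"z":0,"rx":0,"ry":0,"rz":0},
    {"x":0,"y":-40,"z":0,"rx":0,"ry":0,"rz":0},
    {"x":0,"y":0,"z":0,"rx":0,"ry":0,"rz":0},
    {"x":0,"y":0,"z":0,"rx":0,"ry":0,"rz":0},
  ],
)

```text
time_s: 3.7
ee_pos: [454.8, -0.0, 314.6]
ee_rot: [179.9, 0.0, 90.0]
force: [0.6, -0.4, -0.4]
gripper_width: 90.9
gripper_force: 0.0
```

```bash
python3 -c "
from fit import *
s=state();print(s['ee_pos'],s['ee_rot'])
measure([607.8,18.6,.1415,.6377,.1,0],save='2')"
```

```text
[ 4.54778359e+02 -1.50526819e-04  3.14619494e+02] [1.79878518e+02 1.96724661e-03 8.99986129e+01]
scene press 0.61 [320. 261.] err [-1.8  0.2]
scene swing_pivot 0.85 [282. 241.] err [-0.3 -0.3]
scene swing_knob 0.63 [289. 209.] err [-1.  3.]
scene fitting_top 0.95 [308. 225.] err [1.9 1.2]
scene catch_hinge 0.85 [325. 199.] err [-0.1 -2.9]
scene lever_hinge 0.85 [352. 220.] err [-1.9  1. ]
scene lever_bar 0.94 [355. 188.] err [-1.  -1.3]
side press 0.81 [322. 217.] err [-1.3  0.9]
side swing_knob 0.96 [304. 242.] err [ 1.5 -0.5]
side fitting_top 0.72 [310. 215.] err [1.3 1.4]
side catch_hinge 0.89 [313. 182.] err [-2.6 -0.7]
side lever_hinge 0.72 [311. 173.] err [-0.5  0.2]
side lever_bar 0.82 [320. 141.] err [-1.5 -0.6]
wrist press 0.63 [432. 142.] err [-1.4  0.8]
wrist swing_pivot 0.85 [457. 239.] err [0.1 0.5]
wrist swing_knob 0.9 [331. 244.] err [-0.3 -3. ]
wrist fitting_top 0.77 [398. 177.] err [-0.9  1.7]
wrist catch_hinge 0.68 [399. 179.] err [ 75.3 -22.5]
wrist catch_rod 0.72 [479.  68.] err [-0.7  1.5]
wrist lever_hinge 0.84 [516.  62.] err [ 0.8 -1.4]
sol [ 6.068189e+02  1.822030e+01  1.458000e-01  6.538000e-01  1.881000e-01
 -7.680000e-02]
press [606.8  18.2   0. ]
swing_pivot [622.8 -90.6  85. ]
swing_knob [467.2 -92.8  85. ]
fitting_top [543.9 -13.9  85. ]
catch_hinge [574.2  33.7 215. ]
catch_rod [565.   96.8 227.2]
lever_hinge [623.9 108.7 165. ]
lever_bar [663.  114.4 299.3]
ram_foot [606.8  18.2 118.9]
```

View pics/wrist2.png

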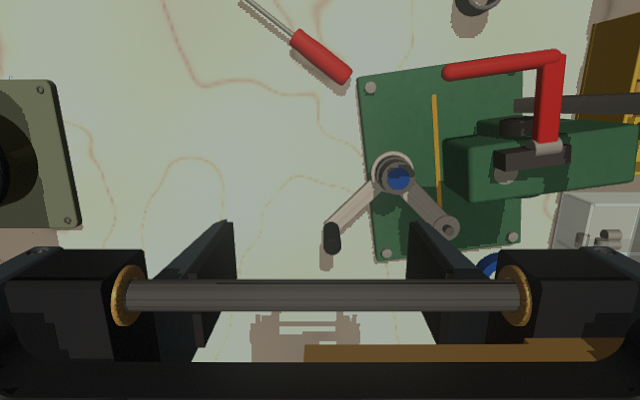

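The wrist view now shows the knob at (331,240), the fitting at (398,178) and the pivot at (457,230). This agrees with press (607,18), yaw 0.144 rad and arm angle about 0.645 rad. Next I turn the tool so that its x lies along press +x and its y along press −y.

Emit:
move_arm(
  plan=[
    {"x":0,"y":0,"z":10,"rx":0,"ry":0,"rz":0.143},
    {"x":0,"y":0,"z":10,"rx":0,"ry":0,"rz":0.143},
    {"x":0,"y":0,"z":10,"rx":0,"ry":0,"rz":0.143},
    {"x":0,"y":0,"z":10,"rx":0,"ry":0,"rz":0.143},
    {"x":0,"y":0,"z":10,"rx":0,"ry":0,"rz":0.143},
    {"x":0,"y":0,"z":10,"rx":0,"ry":0,"rz":0.143},
    {"x":0,"y":0,"z":10,"rx":0,"ry":0,"rz":0.143},
    {"x":0,"y":0,"z":10,"rx":0,"ry":0,"rz":0.143},
    {"x":0,"y":0,"z":10,"rx":0,"ry":0,"rz":0.143},
    {"x":0,"y":0,"z":10,"rx":0,"ry":0,"rz":0.143},
  ],
)

```text
time_s: 6.2
ee_pos: [455.1, 0.0, 213.6]
ee_rot: [180.0, -0.0, 7.7]
force: [0.3, -0.1, -0.2]
gripper_width: 91.5
gripper_force: 0.0
```

Emit:
move_arm(
  plan=[
    {"x":0,"y":30,"z":0,"rx":0,"ry":0,"rz":0},
    {"x":0,"y":32,"z":0,"rx":0,"ry":0,"rz":0},
    {"x":0,"y":30,"z":0,"rx":0,"ry":0,"rz":0},
    {"x":0,"y":0,"z":0,"rx":0,"ry":0,"rz":0},
    {"x":0,"y":0,"z":0,"rx":0,"ry":0,"rz":0},
    {"x":0,"y":0,"z":0,"rx":0,"ry":0,"rz":0},
  ],
)

```text
time_s: 6.8
ee_pos: [467.7, -90.4, 213.9]
ee_rot: [-180.0, 0.0, 8.1]
force: [0.1, 0.9, 0.4]
gripper_width: 91.0
gripper_force: 0.0
```

```bash
cat >> fit.py <<'E'
def tcp_press(v):
    s=state(); Rz=R.from_euler('z',-v[2]).as_matrix()
    p=Rz@(np.array(s['ee_pos'])-[v[0],v[1],0]); print('TCP press frame',p.round(1),'rot',np.array(s['ee_rot']).round(1),'w',s['gripper_width'],'t',s['time_s'])
E
python3 -c "
from fit import *
v=measure([607.3,18.4,.144,.645,.12,0],save='3'); tcp_press(v); tcp_press([607.3,18.4,.144])"
```

```text
scene press 0.96 [320. 263.] err [-1.8 -1.3]
scene swing_pivot 0.91 [279. 242.] err [ 2.  -1.1]
scene swing_knob 0.89 [287. 210.] err [1.9 2.6]
scene fitting_top 0.78 [308. 227.] err [ 1.7 -0.4]
scene catch_hinge 0.97 [324. 197.] err [ 0.8 -0.2]
scene catch_rod 0.75 [348. 197.] err [-1.1 -1. ]
scene lever_hinge 0.72 [351. 221.] err [-1.2  1.1]
side press 0.75 [320. 218.] err [ 1. -1.]
side swing_pivot 0.72 [311. 181.] err [31.  39.7]
side swing_knob 0.87 [307. 239.] err [-1.   1.2]
side fitting_top 0.71 [314. 216.] err [-1.5  0.5]
side catch_hinge 0.67 [310. 182.] err [ 0.9 -1.7]
side lever_hinge 0.75 [309. 174.] err [ 3.1 -1. ]
wrist press 0.91 [233.  15.] err [-0.3  1.4]
wrist swing_knob 0.89 [320. 190.] err [ 0.4 -3. ]
wrist fitting_top 0.62 [240.  82.] err [-0.2  0.4]
sol [6.106089e+02 1.747530e+01 1.326000e-01 6.476000e-01 2.250000e-02
 0.000000e+00]
press [610.6  17.5   0. ]
swing_pivot [625.1 -91.6  85. ]
swing_knob [469.6 -90.7  85. ]
fitting_top [547.8 -13.4  85. ]
catch_hinge [578.2  33.3 215. ]
catch_rod [569.6  97.7 216.5]
lever_hinge [628.8 107.7 165. ]
lever_bar [657.8 111.5 301.9]
ram_foot [610.6  17.5 117. ]
TCP press frame [-155.8  -88.7  214. ] rot [180.   -0.    8.1] w 91.20825576325228 t 8.3
TCP press frame [-153.6  -88.3  214. ] rot [180.   -0.    8.1] w 91.20825576325228 t 8.3
```

View pics/wrist3.png

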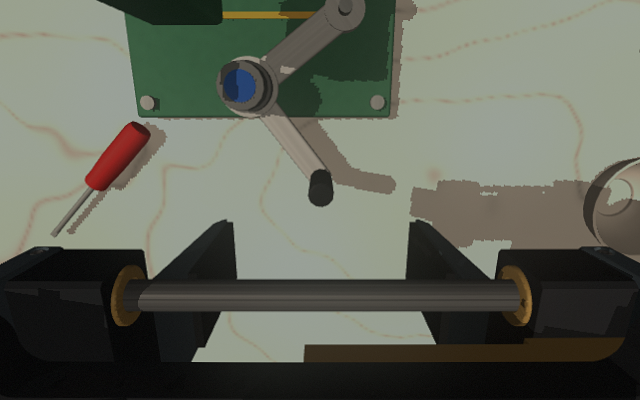

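The wrist view shows the knob at (320,187), centred between the fingers. The yellow line appears level at row 15, so the tool yaw matches the press. I'll descend and grip.

Emit:
move_arm(
  plan=[
    {"x":0,"y":0,"z":30,"rx":0,"ry":0,"rz":0},
    {"x":0,"y":0,"z":30,"rx":0,"ry":0,"rz":0},
    {"x":0,"y":0,"z":30,"rx":0,"ry":0,"rz":0},
    {"x":0,"y":0,"z":30,"rx":0,"ry":0,"rz":0},
    {"x":0,"y":0,"z":26,"rx":0,"ry":0,"rz":0},
    {"x":0,"y":0,"z":0,"rx":0,"ry":0,"rz":0},
    {"x":0,"y":0,"z":0,"rx":0,"ry":0,"rz":0},
  ],
)

```text
time_s: 9.0
ee_pos: [468.3, -91.1, 68.3]
ee_rot: [-180.0, -0.0, 8.1]
force: [0.1, 0.1, -0.1]
gripper_width: 91.4
gripper_force: 0.0
```

Emit:
move_arm(
  plan=[
    {"x":0,"y":0,"z":0,"rx":0,"ry":0,"rz":0},
    {"x":0,"y":0,"z":0,"rx":0,"ry":0,"rz":0},
    {"x":0,"y":0,"z":0,"rx":0,"ry":0,"rz":0},
    {"x":0,"y":0,"z":0,"rx":0,"ry":0,"rz":0},
    {"x":0,"y":0,"z":0,"rx":0,"ry":0,"rz":0},
    {"x":0,"y":0,"z":0,"rx":0,"ry":0,"rz":0},
    {"x":0,"y":0,"z":0,"rx":0,"ry":0,"rz":0},
    {"x":0,"y":0,"z":0,"rx":0,"ry":0,"rz":0},
  ],
  grip=0,
  squeeze=20,
)

```text
time_s: 9.8
ee_pos: [467.9, -91.1, 67.9]
ee_rot: [-180.0, -0.0, 8.1]
force: [0.4, 0.1, -1.1]
gripper_width: 30.1
gripper_force: 0.0
```

Emit:
move_arm(
  plan=[
    {"x":0,"y":0,"z":0,"rx":0,"ry":0,"rz":0},
    {"x":0,"y":0,"z":0,"rx":0,"ry":0,"rz":0},
    {"x":0,"y":0,"z":0,"rx":0,"ry":0,"rz":0},
    {"x":0,"y":0,"z":0,"rx":0,"ry":0,"rz":0},
  ],
)

```text
time_s: 10.2
ee_pos: [467.9, -91.0, 67.9]
ee_rot: [-180.0, 0.0, 8.1]
force: [-0.8, -0.2, -0.5]
gripper_width: 21.7
gripper_force: 20.0
```

Emit:
move_arm(
  plan=[
    {"x":2,"y":-11,"z":0,"rx":0,"ry":0,"rz":0},
    {"x":2.7,"y":-11,"z":0,"rx":0,"ry":0,"rz":0},
    {"x":3.2,"y":-9.2,"z":0,"rx":0,"ry":0,"rz":0},
    {"x":3.5,"y":-9.1,"z":0,"rx":0,"ry":0,"rz":0},
    {"x":4.2,"y":-8.7,"z":0,"rx":0,"ry":0,"rz":0},
    {"x":4.6,"y":-8.6,"z":0,"rx":0,"ry":0,"rz":0},
    {"x":5.3,"y":-8.1,"z":0,"rx":0,"ry":0,"rz":0},
    {"x":5.6,"y":-7.9,"z":0,"rx":0,"ry":0,"rz":0},
    {"x":0,"y":0,"z":0,"rx":0,"ry":0,"rz":0},
    {"x":0,"y":0,"z":0,"rx":0,"ry":0,"rz":0},
  ],
)

```text
time_s: 11.2
ee_pos: [488.7, -12.9, 67.8]
ee_rot: [-179.9, -0.0, 8.1]
force: [0.1, 1.7, -3.9]
gripper_width: 21.7
gripper_force: 20.0
```

```bash
python3 -c "
from fit import *
v=measure([608,18,.141,.13,.1,0],cams=('scene','side'),save='4'); tcp_press(v); tcp_press([608,18,.141]);print(state()['force'],state()['gripper_force'])" | grep -v '^[lc]'
```

```text
scene swing_pivot 0.85 [280. 243.] err [ 0.8 -2.5]
scene fitting_top 0.81 [317. 233.] err [0.9 2.8]
scene catch_hinge 0.76 [324. 197.] err [ 0.4 -1.3]
scene catch_rod 0.62 [345. 191.] err [0.8 0.6]
scene lever_hinge 0.8 [350. 222.] err [-0.3 -1. ]
scene lever_bar 0.79 [356. 186.] err [-2.7 -1.7]
side press 0.89 [321. 222.] err [-0.5 -3.8]
side swing_pivot 0.78 [339. 220.] err [2.  0.9]
side swing_knob 0.63 [297. 224.] err [1.9 0.2]
side fitting_top 0.8 [318. 204.] err [-0.2  2.3]
side catch_hinge 0.94 [312. 184.] err [-1.9 -2. ]
side lever_hinge 0.73 [310. 172.] err [0. 2.]
side ram_foot 0.68 [301. 220.] err [ 19.2 -21.9]
sol [ 6.053333e+02  1.672270e+01  1.682000e-01  1.075000e-01  1.626000e-01
 -2.260000e-02]
press [605.3  16.7   0. ]
swing_pivot [623.7 -91.7  85. ]
swing_knob [488.  -15.8  85. ]
fitting_top [593.8  14.1  85. ]
ram_foot [605.3  16.7 117.6]
TCP press frame [-120.6  -10.5   67.8] rot [-180.     0.     8.1] w 21.638136989781124 t 12.2
TCP press frame [-123.1  -14.7   67.8] rot [-180.     0.     8.1] w 21.638136989781124 t 12.2
[ 0.02851508  2.06188159 -7.8562119 ] 19.999094903469086
```

Emit:
move_arm(
  plan=[
    {"x":3,"y":-3.6,"z":0,"rx":0,"ry":0,"rz":0},
    {"x":3,"y":-3.5,"z":0,"rx":0,"ry":0,"rz":0},
    {"x":3.2,"y":-3.5,"z":0,"rx":0,"ry":0,"rz":0},
    {"x":3.2,"y":-3.4,"z":0,"rx":0,"ry":0,"rz":0},
    {"x":0,"y":0,"z":0,"rx":0,"ry":0,"rz":0},
    {"x":0,"y":0,"z":0,"rx":0,"ry":0,"rz":0},
    {"x":0,"y":0,"z":0,"rx":0,"ry":0,"rz":0},
  ],
)

```text
time_s: 12.9
ee_pos: [499.0, 2.2, 67.9]
ee_rot: [-180.0, -0.0, 8.1]
force: [0.1, 0.4, -10.2]
gripper_width: 21.6
gripper_force: 20.0
```

```bash
python3 -c "
from fit import *
v=measure([608,18,.141,.0,.1,0],save='5'); tcp_press(v); tcp_press([608,18,.141]);print(state()['force'],state()['ee_pos'])
a=cv2.imread('pics/wrist5.png')[:,:];b=cv2.imread('pics/side5.png')[130:290,220:420];b=cv2.resize(b,None,fx=3,fy=3,interpolation=2)
cv2.imwrite('pics/side5c.png',b)" | grep -v '^[lc]'
```

```text
scene press 0.8 [320. 265.] err [-1.1 -4. ]
scene swing_pivot 0.91 [282. 241.] err [-0.6 -0.8]
scene catch_hinge 0.73 [324. 195.] err [0.9 1.4]
scene lever_hinge 0.77 [351. 221.] err [-1.2  0.1]
scene lever_bar 0.77 [354. 186.] err [-0.9 -1.3]
side press 0.89 [321. 217.] err [-0.6  0.3]
side swing_pivot 0.97 [340. 220.] err [0.9 1. ]
side swing_knob 0.8 [296. 216.] err [2.1 3.8]
side fitting_top 0.77 [320. 203.] err [-0.2  0.9]
side catch_hinge 0.63 [310. 183.] err [ 0.9 -1.6]
side lever_hinge 0.78 [311. 173.] err [-0.3 -0.5]
wrist swing_pivot 0.85 [590.  14.] err [ 0.  -0.5]
wrist swing_knob 0.76 [323. 266.] err [-0.8  0.6]
sol [ 6.074143e+02  1.802770e+01  1.455000e-01  1.380000e-02  1.000000e-01
 -1.970000e-02]
press [607.4  18.    0. ]
swing_pivot [623.4 -90.8  85. ]
swing_knob [4.973e+02 4.000e-01 8.500e+01]
fitting_top [605.9  17.8  85. ]
ram_foot [607.4  18.  117.5]
TCP press frame [-109.9   -0.4   67.9] rot [180.   -0.    8.1] w 21.604402611915305 t 14.4
TCP press frame [-110.5   -0.7   67.9] rot [180.   -0.    8.1] w 21.604402611915305 t 14.4
[  0.4254576    0.93812458 -11.76514059] [498.71652336   1.73521932  67.92842309]
```

View pics/wrist5.png

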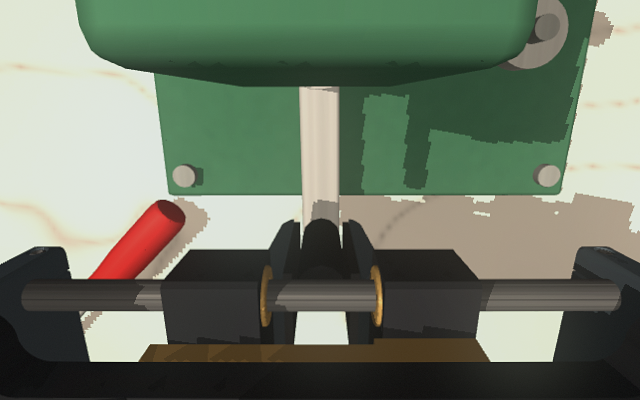

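The wrist view shows the knob between the fingers at (322,235) and the knob bar pointing straight to the front, square to the base edge. The fit gives a joint angle of about 0.01. I'll release, lift and move on to the catch.

Emit:
move_arm(
  plan=[
    {"x":0,"y":0,"z":0,"rx":0,"ry":0,"rz":0},
    {"x":0,"y":0,"z":0,"rx":0,"ry":0,"rz":0},
    {"x":0,"y":0,"z":0,"rx":0,"ry":0,"rz":0},
    {"x":0,"y":0,"z":0,"rx":0,"ry":0,"rz":0},
    {"x":0,"y":0,"z":0,"rx":0,"ry":0,"rz":0},
    {"x":0,"y":0,"z":-20,"rx":0,"ry":0,"rz":0},
    {"x":0,"y":0,"z":-30,"rx":0,"ry":0,"rz":0},
    {"x":0,"y":0,"z":-40,"rx":0,"ry":0,"rz":0},
    {"x":0,"y":0,"z":-40,"rx":0,"ry":0,"rz":0},
    {"x":0,"y":0,"z":-40,"rx":0,"ry":0,"rz":0},
  ],
  grip=0.55,
)

```text
time_s: 15.4
ee_pos: [498.4, 1.7, 239.7]
ee_rot: [180.0, -0.0, 8.1]
force: [1.4, 0.6, -0.3]
gripper_width: 50.5
gripper_force: 0.0
```

Emit:
move_arm(
  plan=[
    {"x":0,"y":0,"z":-40,"rx":0,"ry":0,"rz":0},
    {"x":0,"y":0,"z":-30,"rx":0,"ry":0,"rz":0},
    {"x":0,"y":-28,"z":0,"rx":0,"ry":0,"rz":0},
    {"x":0,"y":-28,"z":0,"rx":0,"ry":0,"rz":0},
    {"x":0,"y":-28,"z":0,"rx":0,"ry":0,"rz":0},
    {"x":0,"y":0,"z":0,"rx":0,"ry":0,"rz":0},
    {"x":0,"y":0,"z":0,"rx":0,"ry":0,"rz":0},
    {"x":0,"y":0,"z":0,"rx":0,"ry":0,"rz":0},
  ],
)

```text
time_s: 16.2
ee_pos: [487.0, 84.2, 308.0]
ee_rot: [180.0, -0.0, 8.0]
force: [-0.2, 0.3, -0.5]
gripper_width: 50.0
gripper_force: 0.0
```

```bash
python3 -c "
from fit import *
v=measure([607.4,18,.144,.0,.1,0],save='6'); tcp_press([607.4,18,.144])
f=grab_frame('wrist'); m=masks_of('wrist','catch')[0]; print(m['p'],m['box'])
g=m['pixels']&(f['z_map']>0); vv,uu=np.where(g)
Rz=R.from_euler('z',-.144).as_matrix()
P=np.array([Rz@(deproj(f,(a,b),f['z_map'][b,a])-[607.4,18,0]) for a,b in zip(uu[::5],vv[::5])])
P=P[(P[:,0]<10)&(P[:,0]>-60)&(P[:,2]>205)]
print(len(P),P.min(0),P.max(0),np.median(P,0),np.percentile(P[:,2],90))
" | grep -v '^[lc]'
```

```text
scene swing_pivot 0.69 [279. 243.] err [ 2.4 -2.3]
scene fitting_top 0.61 [316. 236.] err [2.1 2.6]
scene catch_hinge 0.69 [324. 196.] err [1.2 0.2]
scene catch_rod 0.65 [346. 192.] err [0.7 0.5]
scene lever_hinge 0.87 [350. 221.] err [0.6 1.2]
scene lever_bar 0.67 [356. 187.] err [-2.3 -1.7]
side press 0.86 [321. 219.] err [-0.4 -1.8]
side swing_pivot 0.67 [342. 218.] err [-1.   1.8]
side swing_knob 0.88 [302. 218.] err [-2.9  1.7]
side fitting_top 0.89 [324. 202.] err [-4.1  2.2]
side lever_hinge 0.66 [311. 177.] err [-0.6 -4.2]
side ram_foot 0.68 [261. 215.] err [ 59.9 -17.5]
wrist press 0.76 [385.  69.] err [-1.1  2.3]
wrist swing_pivot 0.66 [500.  66.] err [ 1.8 -0.6]
wrist swing_knob 0.93 [396. 172.] err [ 0.5 -1.6]
wrist catch_rod 0.96 [318.  92.] err [0.  0.7]
wrist lever_hinge 0.89 [314.  18.] err [ 0.7 -0.6]
sol [ 6.089365e+02  1.872030e+01  1.453000e-01  3.290000e-02  1.597000e-01
 -2.150000e-02]
press [608.9  18.7   0. ]
swing_pivot [624.9 -90.1  85. ]
swing_knob [497.1  -1.4  85. ]
fitting_top [605.4  18.1  85. ]
ram_foot [608.9  18.7 117.5]
TCP press frame [-109.7   83.5  308. ] rot [180.   -0.    8.1] w 50.416148650214026 t 17.7
0.64 [364.2, 66.6, 110.6, 130.2]
326 [-54.74094354  79.70166607 221.48332682] [  9.89614581  91.14342591 230.00669119] [-20.7071722   85.1878291  226.67754171] 228.27551786615044
```

View pics/wrist6.png

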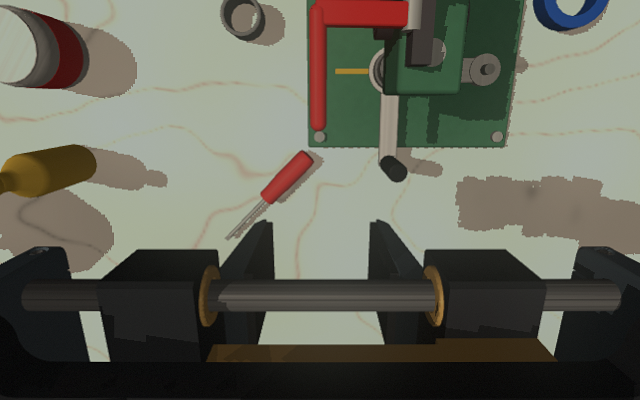

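The wrist view shows the rod end at (318,130) with the rod running up along column 318, almost centred, and its axis at z of about 222. The swung arm stays in place with the fitting under the head. I'll move over the rod, descend and grip.

Emit:
move_arm(
  plan=[
    {"x":30,"y":-1.5,"z":0,"rx":0,"ry":0,"rz":0},
    {"x":30,"y":0,"z":0,"rx":0,"ry":0,"rz":0},
    {"x":20,"y":0,"z":0,"rx":0,"ry":0,"rz":0},
    {"x":0,"y":0,"z":30,"rx":0,"ry":0,"rz":0},
    {"x":0,"y":0,"z":30,"rx":0,"ry":0,"rz":0},
    {"x":0,"y":0,"z":25,"rx":0,"ry":0,"rz":0},
    {"x":0,"y":0,"z":20,"rx":0,"ry":0,"rz":0},
    {"x":0,"y":0,"z":0,"rx":0,"ry":0,"rz":0},
    {"x":0,"y":0,"z":0,"rx":0,"ry":0,"rz":0},
  ],
)

```text
time_s: 18.7
ee_pos: [566.2, 97.7, 203.4]
ee_rot: [180.0, -0.0, 8.1]
force: [-0.5, 0.3, 0.2]
gripper_width: 50.2
gripper_force: 0.0
```

Emit:
move_arm(
  plan=[
    {"x":0,"y":0,"z":0,"rx":0,"ry":0,"rz":0},
    {"x":0,"y":0,"z":0,"rx":0,"ry":0,"rz":0},
    {"x":0,"y":0,"z":0,"rx":0,"ry":0,"rz":0},
    {"x":0,"y":0,"z":0,"rx":0,"ry":0,"rz":0},
    {"x":0,"y":0,"z":0,"rx":0,"ry":0,"rz":0},
    {"x":0,"y":0,"z":0,"rx":0,"ry":0,"rz":0},
    {"x":0,"y":0,"z":0,"rx":0,"ry":0,"rz":0},
    {"x":0,"y":0,"z":0,"rx":0,"ry":0,"rz":0},
  ],
  grip=0,
  squeeze=15,
)

```text
time_s: 19.5
ee_pos: [565.9, 98.3, 203.1]
ee_rot: [-179.9, -0.0, 8.1]
force: [-0.6, 3.6, 1.0]
gripper_width: 11.7
gripper_force: 15.0
```

Emit:
move_arm(
  plan=[
    {"x":0,"y":1.2,"z":-7.6,"rx":0,"ry":0,"rz":0},
    {"x":0,"y":2.3,"z":-7.6,"rx":0,"ry":0,"rz":0},
    {"x":0,"y":3.3,"z":-7.4,"rx":0,"ry":0,"rz":0},
    {"x":0,"y":4.2,"z":-7,"rx":0,"ry":0,"rz":0},
    {"x":0,"y":5,"z":-6.4,"rx":0,"ry":0,"rz":0},
    {"x":0,"y":5.7,"z":-5.7,"rx":0,"ry":0,"rz":0},
    {"x":0,"y":6.4,"z":-5,"rx":0,"ry":0,"rz":0},
    {"x":0,"y":7,"z":-4.1,"rx":0,"ry":0,"rz":0},
    {"x":0,"y":0,"z":0,"rx":0,"ry":0,"rz":0},
  ],
)

```text
time_s: 20.4
ee_pos: [570.7, 65.0, 257.6]
ee_rot: [-179.7, -0.2, 8.1]
force: [-6.4, 7.5, 14.4]
gripper_width: 11.6
gripper_force: 15.0
```

Emit:
move_arm(
  plan=[
    {"x":0,"y":7.5,"z":-3.2,"rx":0,"ry":0,"rz":0},
    {"x":0,"y":7.8,"z":-2.3,"rx":0,"ry":0,"rz":0},
    {"x":0,"y":8,"z":-1.3,"rx":0,"ry":0,"rz":0},
    {"x":0,"y":8.1,"z":-0.3,"rx":0,"ry":0,"rz":0},
    {"x":0,"y":8.1,"z":0.7,"rx":0,"ry":0,"rz":0},
    {"x":0,"y":7.9,"z":1.8,"rx":0,"ry":0,"rz":0},
    {"x":0,"y":7.6,"z":2.7,"rx":0,"ry":0,"rz":0},
    {"x":0,"y":7.3,"z":3.7,"rx":0,"ry":0,"rz":0},
    {"x":0,"y":0,"z":0,"rx":0,"ry":0,"rz":0},
    {"x":0,"y":0,"z":0,"rx":0,"ry":0,"rz":0},
  ],
)

```text
time_s: 21.4
ee_pos: [579.6, 0.2, 251.3]
ee_rot: [179.9, 0.0, 8.0]
force: [-0.2, -0.8, 0.3]
gripper_width: 11.5
gripper_force: 15.0
```

```bash
python3 -c "
from fit import *
tcp_press([607.4,18,.144]);print(state()['force'],state()['gripper_force'])
v=measure([607.4,18,.144,.0,2.1,0],cams=('scene','side'),save='7')" | grep -v '^[l]'
```

```text
TCP press frame [-30.  -13.6 251.3] rot [179.9   0.    8. ] w 11.45286513268695 t 21.4
[-0.19149123 -0.75768614  0.26502262] 15.000900775194168
scene press 0.82 [320. 262.] err [-1.2  0.3]
scene swing_pivot 0.81 [280. 242.] err [ 2.3 -1.5]
scene catch_hinge 0.74 [324. 195.] err [1.2 1.7]
scene catch_rod 0.72 [313. 179.] err [0.7 1.3]
scene lever_bar 0.62 [354. 186.] err [-1.3 -0.5]
side press 0.63 [320. 216.] err [0.6 1.4]
side swing_pivot 0.82 [340. 220.] err [0.5 0.7]
side swing_knob 0.95 [297. 217.] err [1.3 0.6]
side fitting_top 0.93 [321. 203.] err [ 0.5 -0.2]
side catch_hinge 0.83 [312. 179.] err [-0.5  0.7]
side lever_hinge 0.61 [411. 307.] err [ -99.2 -135.1]
sol [ 6.108466e+02  1.928050e+01  1.002000e-01 -7.600000e-03  2.111900e+00
 -8.400000e-03]
press [610.8  19.3   0. ]
swing_pivot [621.8 -90.2  85. ]
swing_knob [502.1   9.2  85. ]
fitting_top [611.7  19.4  85. ]
catch_hinge [579.   36.2 215. ]
catch_rod [582.3   2.9 270.7]
ram_foot [610.8  19.3 117.2]
```

The catch sits at about 2.1 rad, by both the gripper position and the images. I'll release, lift and turn 90° for the lever bar.

Emit:
move_arm(
  plan=[
    {"x":0,"y":0,"z":0,"rx":0,"ry":0,"rz":0},
    {"x":0,"y":0,"z":0,"rx":0,"ry":0,"rz":0},
    {"x":0,"y":0,"z":0,"rx":0,"ry":0,"rz":0},
    {"x":0,"y":0,"z":0,"rx":0,"ry":0,"rz":0},
    {"x":0,"y":0,"z":0,"rx":0,"ry":0,"rz":0},
    {"x":0,"y":0,"z":-20,"rx":0,"ry":0,"rz":0},
    {"x":0,"y":0,"z":-30,"rx":0,"ry":0,"rz":0},
    {"x":0,"y":0,"z":-35,"rx":0,"ry":0,"rz":0},
    {"x":0,"y":0,"z":-35,"rx":0,"ry":0,"rz":0},
    {"x":0,"y":0,"z":0,"rx":0,"ry":0,"rz":0},
  ],
  grip=0.6,
)

```text
time_s: 23.4
ee_pos: [581.3, 1.2, 377.6]
ee_rot: [179.9, -0.6, 8.1]
force: [-0.6, -0.3, 0.3]
gripper_width: 55.1
gripper_force: 0.0
```

Emit:
move_arm(
  plan=[
    {"x":0,"y":0,"z":0,"rx":0,"ry":0,"rz":-0.143},
    {"x":0,"y":0,"z":0,"rx":0,"ry":0,"rz":-0.143},
    {"x":0,"y":0,"z":0,"rx":0,"ry":0,"rz":-0.143},
    {"x":0,"y":0,"z":0,"rx":0,"ry":0,"rz":-0.143},
    {"x":0,"y":0,"z":0,"rx":0,"ry":0,"rz":-0.143},
    {"x":0,"y":0,"z":0,"rx":0,"ry":0,"rz":-0.143},
    {"x":0,"y":0,"z":0,"rx":0,"ry":0,"rz":-0.143},
    {"x":0,"y":0,"z":0,"rx":0,"ry":0,"rz":-0.143},
    {"x":0,"y":0,"z":0,"rx":0,"ry":0,"rz":-0.143},
    {"x":0,"y":0,"z":0,"rx":0,"ry":0,"rz":-0.143},
  ],
)

```text
time_s: 24.4
ee_pos: [579.4, 1.3, 371.1]
ee_rot: [-179.9, -0.0, 90.3]
force: [0.0, 0.9, -0.0]
gripper_width: 54.8
gripper_force: 0.0
```

Emit:
move_arm(
  plan=[
    {"x":0,"y":0,"z":0,"rx":0,"ry":0,"rz":-0.143},
    {"x":20,"y":0,"z":0,"rx":0,"ry":0,"rz":0},
    {"x":30,"y":0,"z":0,"rx":0,"ry":0,"rz":0},
    {"x":30,"y":0,"z":0,"rx":0,"ry":0,"rz":0},
    {"x":20,"y":0,"z":0,"rx":0,"ry":0,"rz":0},
    {"x":0,"y":0,"z":0,"rx":0,"ry":0,"rz":0},
    {"x":0,"y":0,"z":0,"rx":0,"ry":0,"rz":0},
    {"x":0,"y":0,"z":0,"rx":0,"ry":0,"rz":0},
  ],
)

```text
time_s: 25.2
ee_pos: [565.4, 99.3, 371.7]
ee_rot: [-180.0, 0.0, 98.1]
force: [1.0, -0.2, -0.7]
gripper_width: 54.7
gripper_force: 0.0
```

```bash
python3 -c "
from fit import *
tcp_press([607.4,18,.144]);print(state()['force'])
v=measure([607.4,18,.144,.0,2.1,0],save='8')
f=grab_frame('wrist')
Rz=R.from_euler('z',-.144).as_matrix()
for lab in ['lever_bar','lever']:
  for m in masks_of('wrist',lab)[:1]:
    g=m['pixels']&(f['z_map']>0); vv,uu=np.where(g)
    P=np.array([Rz@(deproj(f,(a,b),f['z_map'][b,a])-[607.4,18,0]) for a,b in zip(uu[::5],vv[::5])])
    P=P[(P[:,2]>290)]; print(lab,m['p'],len(P))
    if len(P): print(P.min(0),P.max(0),np.median(P,0))
"
```

```text
TCP press frame [-29.9  86.5 371.7] rot [-180.     0.    98.1] w 54.67325252863402 t 25.2
[ 1.02676461 -0.22110277 -0.68557255]
scene swing_knob 0.61 [319. 259.] err [ -3.  -40.7]
scene fitting_top 0.78 [318. 238.] err [0.3 1.2]
scene catch_hinge 0.93 [323. 197.] err [ 1.1 -0.8]
scene lever_hinge 0.76 [347. 222.] err [ 2.5 -0.5]
scene lever_bar 0.96 [355. 185.] err [-2.  -0.5]
side press 0.65 [321. 219.] err [-0.7 -1.5]
side swing_pivot 0.87 [340. 220.] err [1.  0.6]
side swing_knob 0.64 [297. 219.] err [ 1.8 -0. ]
side fitting_top 0.71 [323. 204.] err [-2.5  0.1]
side catch_hinge 0.93 [315. 182.] err [-4.  -1.1]
side lever_bar 0.75 [316. 140.] err [0.1 0.9]
wrist press 0.89 [342. 201.] err [-2.1  2.9]
wrist swing_pivot 0.9 [341. 295.] err [ 1.4 -2.9]
wrist swing_knob 0.86 [264. 226.] err [-0.2 -3.6]
wrist fitting_top 0.63 [343. 220.] err [-0.1  2.2]
wrist catch_hinge 0.69 [321. 245.] err [0.8 1.8]
wrist catch_rod 0.86 [324. 305.] err [-1.3  0.2]
wrist lever_hinge 0.95 [373. 171.] err [3.  1.1]
wrist lever_bar 0.76 [446. 212.] err [ 0.1 -1.8]
sol [ 6.085754e+02  1.747380e+01  1.431000e-01  4.600000e-03  2.073000e+00
 -2.400000e-03]
press [608.6  17.5   0. ]
swing_pivot [624.3 -91.4  85. ]
swing_knob [499.3   1.2  85. ]
fitting_top [608.1  17.4  85. ]
catch_hinge [576.  33. 215.]
catch_rod [580.5   2.  272. ]
lever_hinge [625.9 107.9 165. ]
lever_bar [655.1 112.1 301.9]
ram_foot [608.6  17.5 117.1]
lever_bar 0.84 709
[  0.76952341  42.3135881  291.1682377 ] [ 71.78389068 137.56698538 454.83339774] [ 56.16433527 102.82967917 311.36955266]
lever 0.6 695
[  0.53797024  44.71091309 290.45876317] [ 70.62317239 137.56698538 455.62388267] [ 55.88542911 102.21332629 311.36656167]
```

View pics/wrist8.png

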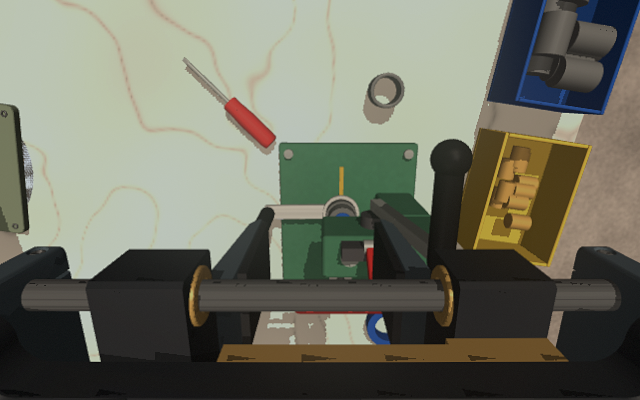

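The wrist view shows the lever bar from its ball at (451,157) down to (447,245), the catch flipped over and the fitting under the head. The bar is at press (57,87,302). I'll move over it and grip.

Emit:
move_arm(
  plan=[
    {"x":0,"y":30,"z":0,"rx":0,"ry":0,"rz":0},
    {"x":0,"y":30,"z":0,"rx":0,"ry":0,"rz":0},
    {"x":0,"y":28,"z":0,"rx":0,"ry":0,"rz":0},
    {"x":0,"y":0,"z":0,"rx":0,"ry":0,"rz":0},
    {"x":0,"y":0,"z":25,"rx":0,"ry":0,"rz":0},
    {"x":0,"y":0,"z":25,"rx":0,"ry":0,"rz":0},
    {"x":0,"y":0,"z":20,"rx":0,"ry":0,"rz":0},
    {"x":0,"y":0,"z":18,"rx":0,"ry":0,"rz":0},
    {"x":0,"y":0,"z":0,"rx":0,"ry":0,"rz":0},
    {"x":0,"y":0,"z":0,"rx":0,"ry":0,"rz":0},
  ],
)

```text
time_s: 27.85
ee_pos: [652.1, 112.7, 284.6]
ee_rot: [180.0, -0.0, 98.2]
force: [0.3, -0.4, 0.6]
gripper_width: 54.9
gripper_force: 0.0
```

Emit:
move_arm(
  plan=[
    {"x":0,"y":0,"z":0,"rx":0,"ry":0,"rz":0},
    {"x":0,"y":0,"z":0,"rx":0,"ry":0,"rz":0},
    {"x":0,"y":0,"z":0,"rx":0,"ry":0,"rz":0},
    {"x":0,"y":0,"z":0,"rx":0,"ry":0,"rz":0},
    {"x":0,"y":0,"z":0,"rx":0,"ry":0,"rz":0},
    {"x":0,"y":0,"z":0,"rx":0,"ry":0,"rz":0},
    {"x":0,"y":0,"z":0,"rx":0,"ry":0,"rz":0},
    {"x":0,"y":0,"z":0,"rx":0,"ry":0,"rz":0},
  ],
  grip=0,
  squeeze=35,
)

```text
time_s: 28.65
ee_pos: [653.2, 112.8, 284.6]
ee_rot: [179.9, -0.0, 98.2]
force: [4.2, -0.0, 2.7]
gripper_width: 19.1
gripper_force: 35.0
```

```bash
python3 -c "
from fit import *
tcp_press([607.6,18,.144]);print(state()['force'])"
```

```text
TCP press frame [ 58.7  87.3 284.6] rot [179.9  -0.   98.2] w 19.118740250374913 t 28.65
[ 4.19959187 -0.03678205  2.68460092]
```

Emit:
move_arm(
  plan=[
    {"x":0,"y":-11.2,"z":-2,"rx":0,"ry":0,"rz":0},
    {"x":0,"y":-11,"z":-0.9,"rx":0,"ry":0,"rz":0},
    {"x":0,"y":-10.5,"z":-0.1,"rx":0,"ry":0,"rz":0},
    {"x":0,"y":-10.5,"z":0.6,"rx":0,"ry":0,"rz":0},
    {"x":0,"y":-10.4,"z":1.5,"rx":0,"ry":0,"rz":0},
    {"x":0,"y":-10.2,"z":2.2,"rx":0,"ry":0,"rz":0},
    {"x":0,"y":-10.1,"z":3,"rx":0,"ry":0,"rz":0},
    {"x":0,"y":-9.8,"z":3.7,"rx":0,"ry":0,"rz":0},
    {"x":0,"y":0,"z":0,"rx":0,"ry":0,"rz":0},
  ],
)

```text
time_s: 29.55
ee_pos: [569.7, 101.4, 277.0]
ee_rot: [179.8, -0.1, 98.2]
force: [3.4, 2.3, 4.6]
gripper_width: 18.9
gripper_force: 35.0
```

Emit:
move_arm(
  plan=[
    {"x":0,"y":-9.5,"z":4.4,"rx":0,"ry":0,"rz":0},
    {"x":0,"y":-9.2,"z":5.1,"rx":0,"ry":0,"rz":0},
    {"x":0,"y":-8.7,"z":5.8,"rx":0,"ry":0,"rz":0},
    {"x":0,"y":-8.3,"z":6.5,"rx":0,"ry":0,"rz":0},
    {"x":0,"y":-7.8,"z":7.1,"rx":0,"ry":0,"rz":0},
    {"x":0,"y":-7.2,"z":7.6,"rx":0,"ry":0,"rz":0},
    {"x":0,"y":-6.6,"z":8.2,"rx":0,"ry":0,"rz":0},
    {"x":0,"y":-6,"z":8.6,"rx":0,"ry":0,"rz":0},
    {"x":0,"y":-2,"z":4,"rx":0,"ry":0,"rz":0},
    {"x":0,"y":0,"z":0,"rx":0,"ry":0,"rz":0},
  ],
)

```text
time_s: 30.55
ee_pos: [506.8, 92.5, 219.4]
ee_rot: [179.7, -0.1, 98.2]
force: [4.1, 4.0, 3.0]
gripper_width: 19.2
gripper_force: 35.0
```

Emit:
move_arm(
  plan=[
    {"x":0,"y":0,"z":0,"rx":0,"ry":0,"rz":0},
    {"x":0,"y":0,"z":0,"rx":0,"ry":0,"rz":0},
    {"x":0,"y":0,"z":0,"rx":0,"ry":0,"rz":0},
    {"x":0,"y":0,"z":0,"rx":0,"ry":0,"rz":0},
    {"x":0,"y":0,"z":0,"rx":0,"ry":0,"rz":0},
    {"x":0,"y":0,"z":0,"rx":0,"ry":0,"rz":0},
  ],
)

```text
time_s: 31.15
ee_pos: [506.9, 92.6, 219.7]
ee_rot: [179.7, -0.1, 98.2]
force: [5.2, 2.0, 3.0]
gripper_width: 19.5
gripper_force: 35.0
```

```bash
python3 -c "
from fit import *
tcp_press([607.6,18,.144]);print(state()['force'])
v=measure([607.6,18,.144,.0,2.1,1.23],save='9')
a=cv2.imread('pics/side9.png')[110:270,220:400];a=cv2.resize(a,None,fx=3,fy=3,interpolation=2)
cv2.imwrite('pics/side9c.png',a)"
```

```text
TCP press frame [-89.   88.3 219.7] rot [ 1.797e+02 -1.000e-01  9.820e+01] w 19.497877222273562 t 31.15
[5.19713699 2.00413239 3.04277357]
scene press 0.68 [318. 262.] err [ 0.3 -0.9]
scene swing_pivot 0.73 [280. 245.] err [ 1.2 -4. ]
scene catch_hinge 0.82 [325. 196.] err [-0.7 -0.2]
scene catch_rod 0.63 [313. 180.] err [-0.3 -0.5]
scene lever_hinge 0.9 [352. 221.] err [-2.2  0.3]
scene lever_bar 0.73 [346. 179.] err [-0.9 -0.4]
side press 0.69 [322. 220.] err [-1.9 -2.1]
side swing_pivot 0.74 [342. 218.] err [-0.6  2.4]
side fitting_top 0.65 [320. 202.] err [0.8 1.2]
side catch_hinge 0.76 [311. 180.] err [-0.2  1. ]
side ram_foot 0.69 [321. 203.] err [-0.6  0.7]
wrist press 0.88 [392. 240.] err [2.9 2.1]
wrist lever_hinge 0.96 [494. 219.] err [-0.  -1.8]
wrist lever_bar 0.64 [318. 268.] err [0.1 0.1]
sol [6.08170e+02 1.74119e+01 1.52700e-01 3.60000e-03 2.10020e+00 1.24250e+00]
press [608.2  17.4   0. ]
swing_pivot [624.9 -91.3  85. ]
swing_knob [4.991e+02 2.000e-01 8.500e+01]
fitting_top [607.8  17.4  85. ]
catch_hinge [575.5  32.6 215. ]
catch_rod [5.805e+02 2.000e-01 2.711e+02]
lever_hinge [624.6 108.  165. ]
lever_bar [505.8  89.7 236.8]
ram_foot [608.2  17.4  86.6]
```

View pics/side9c.png

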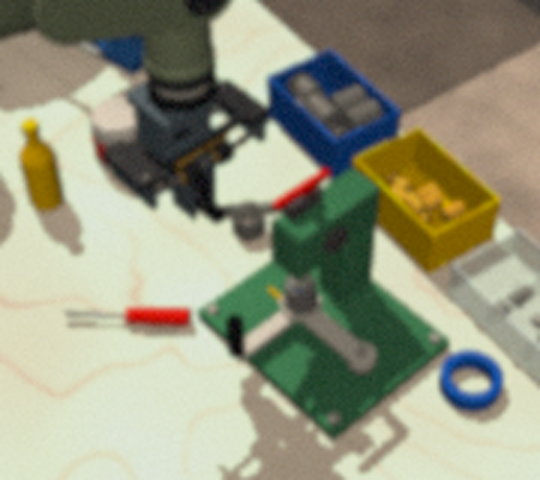

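The side crop shows the lever held down by the gripper at about (205,200), the ram on the fitting at (300,290) and the red catch over at (300,190). I'll press a touch onto the stop, then hand in.

Emit:
move_arm(
  plan=[
    {"x":0,"y":-1,"z":2,"rx":0,"ry":0,"rz":0},
    {"x":0,"y":0,"z":0,"rx":0,"ry":0,"rz":0},
    {"x":0,"y":0,"z":0,"rx":0,"ry":0,"rz":0},
    {"x":0,"y":0,"z":0,"rx":0,"ry":0,"rz":0},
    {"x":0,"y":0,"z":0,"rx":0,"ry":0,"rz":0},
  ],
)

```text
time_s: 33.15
ee_pos: [506.1, 92.4, 218.1]
ee_rot: [179.7, -0.1, 98.2]
force: [4.5, 3.4, 5.6]
gripper_width: 18.9
gripper_force: 35.0
```

```bash
python3 -c "
from fit import *
tcp_press([607.6,18,.144]);print(state()['force'],state()['gripper_force']); print(job_done())"
```

```text
TCP press frame [-89.8  88.2 218.1] rot [ 1.797e+02 -1.000e-01  9.820e+01] w 18.926517491496764 t 33.15
[4.50344277 3.42654107 5.56045855] 35.00090003013611
the job is handed in; nothing more can be done
None
```

The job is handed in at 33 s: by my last measurements the fitting was within about 1 mm of the ram axis, the catch was open at about 2.1 rad, and the gripper was holding the lever down at about 1.24 rad; the hand-in gave no verdict.

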